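# Couple a trailer head onto its ball

## Robot

A 6-joint arm with a two-finger parallel gripper is mounted at the origin on a cart in front of the work surface, level with it; the furniture and walls round the work are solid. World frame = base frame: x ahead of the robot, y to its left, z up, the work surface at z = 0. Lengths are in m, angles in rad, forces in N, time in s.
With the tool pointing down it reaches from about 0.275 to 0.75 m from the base axis. Payload 10.2 kg.
Tool frame: the origin (TCP) lies midway between the tips of the shut fingers; the grasp point (between the pads) lies 19 mm behind it (env.hold_point_z is the distance from the TCP to the grasp point, in m); z points along the fingers, y is the line along which they close (so a half turn about z gives the same grasp; the last joint's range is limited). The gripper opens to 85 mm and grips with 20 to 120 N. Pads are 22 mm wide; open, the fingers measure 114 mm over their backs; the gripper's body (76 mm by 85 mm) begins 54 mm behind the grasp point. The pads swing forward as they close: fully open they stand 13 mm farther back than shut.
Start: joints at [0.969, 0.313, 1.498, -0, 1.331, -0.223], TCP at [0.194, 0.488, 0.231] pointing down, gripper open.
Joint ranges: [-2.94, 2.94], [-0.97, 2.17], [0.19, 2.56], [-1.23, 4.37], [0.02, 3.11], [-2.88, 2.88]. Speed limits (rad/s): [2.39, 2.39, 3.01, 3.14, 3.14, 3.14].

## Interface

Orientations are given as a unit quaternion [x, y, z, w].
In Python, from bench import env, kinematics, monitor, eyes, job gives the robot as it stands. The module is installed in compiled form; this text tells all that it offers. Calls block until the motion is done:
- env.reach(position, orientation): joint-space move of the TCP to a pose.
- env.movel(position, velocity=0.15, frame=None, guard=None): straight line of the TCP; frame=None keeps the orientation; velocity is the mean speed in m/s. With guard (N) it stops when the force on the tool has changed by that much, and returns True; else False.
- env.set_joints(angles): joint-space move.
- env.release() and env.close_gripper(effort=None): open the fingers fully, or close them until they stop; effort is the grip in N (None keeps the last).
- env.hold(seconds).
- kinematics.ik(position, orientation): joint angles nearest the present ones, or None.
- monitor.sense(): the state.
- eyes.grab_frame(name): name is "scene" or "top"; returns a dict with "frame" (420x560x3 uint8, red, green, blue), "mtx" (3x3 intrinsics, pixels), "k1" (the pictures are not rectified: a ray, as slopes to the right and down, at radius r is drawn at 1 + k1 r^2 times it, then the intrinsics apply), "view" (4x4, takes a point from world to camera coordinates). Camera axes: x right, y down, z forward; pixel columns grow to the right and rows downward; lengths in m; the calibration is good to about 2 mm. A picture is of the moment at which its call begins. There is no depth.
A pose or a line that the arm cannot do raises env.MotionError and nothing moves.
- job.hand_in(): hands the job in; it is judged then, once.
The state is a dict: "clock": time; "joints": joint angles; "qvel": joint speeds; "joint_efforts": joint torques, N m; "position": TCP position; "ee_rot": TCP orientation; "contact_force": force on the tool from outside, world axes, zero at the start; "ft_torque": the same for the moment, N m; "finger_gap": opening from 0.0 (shut) to 1.0 (fully open); "gripper_force": force on a finger pad.
Only numpy, scipy, OpenCV 4.12 (cv2) and the standard library are available. Lean on these libraries where they do the work, as an engineer would, in place of code of your own. Each camera call takes 0.05 s, during which the arm holds its last target. There are 200 camera calls.

## Task

The overhauled trailer coupling stands on its service stand with its nose jacked up above the tow ball. Lift the coupling handle all the way up, wind the jack crank counter-clockwise until the head sits fully down on the ball and the jack's foot hangs clear of the base plate, then press the handle fully down so that the coupling is locked on the ball. Leave the tools and parts lying around it where they are.

Things in the scene. Friction and masses are not known exactly. Their poses are not given: they have to be found in the camera images.
- stand: Grey base plate 130 x 450 x 12 mm bolted to the bench, fixed. Origin: centre of its underside; y runs along the plate from the rear-pin end to the ball end, z up. A 50 mm steel tow ball on a neck stands at y = +175 mm (centre 75 mm, top 100 mm high). At y = -165 mm, 70 mm high, a cross pin along x carries the drawbar. The rig stands above x = 0.
- drawbar (a joint): Tilt of the drawbar about the rear pin, rad: starts -0.02 to 0.02 (nose up), 0.131 = level, head fully down on the ball. Aluminium bar 40 mm wide, 30 mm deep, 340 mm from pin to ball, 2.6 kg, with a steel coupling head (inverted cup 67 mm across, 49 mm wide cheeks behind it). It tips about the pin only and rests on the screw jack or, once down, on the ball; the cup always meets the ball.
- ball_top (a point): Top of the tow ball, 100 mm above the bench; fixed.
- socket (a point): Crown inside the coupling head's cup; moves with the drawbar. It starts 37 to 51 mm above ball_top and meets it (0 mm) when the head is fully down.
- handle_pin (a point): Centre of the handle's cross pin in the head, 276 mm from the rear pin along the bar and 6 mm above the bar's middle; moves with the drawbar. The handle turns about it (stand's x axis).
- handle_grip (a point): Centre of the handle's black grip: 22 mm wide (across the drawbar), 12 mm thick, 46 mm long, along the drawbar, free end towards the jack. Handle down, it is 68 mm behind the pin (towards the jack) and 41 mm above it, along and square to the bar; the bar's top is 33 mm below it. Pinched from above across its width it can turn between the pads as it swings up; it can also be hooked from below.
- handle (a joint): Coupling handle angle, rad: 0 = fully down (locked), 0.95 = fully up at its stop; starts 0 to 0.12. Rising, the grip swings up and towards the ball, radius 80 mm. Takes about 6 N at the grip, stays where left. A cam swings a jaw that hooks under the ball: below 0.6 it bars the cup's mouth; the handle goes fully down again only with the head within about 7 mm of fully down.
- crank (a joint): Jack crank angle, rad, growing counter-clockwise seen from above; starts -1.8 to 1.8. Counter-clockwise draws the foot up and lowers the head: 6 mm of foot, 23 mm at the ball a turn. The head meets the ball at 12.5; beyond that the foot lifts off the plate by about 1 mm a radian, to the stop at 21. Takes about 2.5 N at the knob, stays where left. Handle must be up, or the jaw lands on the ball.
- crank_axis (a point): Point on the crank's axis level with the middle of its knob; moves with the drawbar. It is 88 mm along the bar from the rear pin and 126 mm above the bar's middle. The axis is square to the drawbar: its top leans up to 0.15 rad towards the rear-pin end while the head is raised, and is vertical when it is down. The crank arm's top is 29 mm below this point.
- crank_knob (a point): Middle of the crank's black knob: an upright free-spinning round grip 23 mm across and 48 mm tall, centred 50 mm from the crank axis. At crank angle 0 it lies on the ball side of the axis. Can be held from above without turning the wrist while it is taken round.
- jack_foot (a point): Lowest point of the jack's domed foot, on the jack's axis, 88 mm from the rear pin. Standing on the plate it is 12 mm above the bench (plate's top).
- bench_block: Square steel bench block 56 x 56 x 19 mm, on the bench beside the head, on the robot's far side; a bystander. Origin: centre of its underside.
- scraper: Grey flat steel bar scraper 28 x 190 x 8 mm lying on the bench on the far side of the stand; a bystander. Origin: centre of its underside.
- air_pen: Slim black air engraving pen 126 mm long, 11 mm thick, lying on the bench along the stand's near side; a bystander. Origin: centre of its underside.
- nut: Plated hexagon nut 33 mm wide, 13 mm high, lying on the base plate beside the drawbar; a bystander. Origin: centre of its underside.
- dust_cap: Black round plastic cap 36 mm across, 20 mm high, standing on the base plate on the near side of the drawbar; a bystander. Origin: centre of its underside.
- brush: Thin wooden brush 156 mm long lying on the bench behind the bench block; a bystander. Origin: centre of its underside.
- glass_jar: Small jar with steel lid, 54 mm across, 69 mm high, on the bench on the near side of the stand, by the jack; a bystander. Origin: centre of its underside.

How it is judged:
By the outcome, as a careful person would: the job done as asked, in the order asked, and still so for the second after the job is handed in, with the robot touching nothing.
It also fails if it takes over 64 s, if anything falls off the work surface, if the arm or the gripper's body presses on something with over 40 N, if the wrist force passes 120 N, or if a joint passes its speed limit or range.

## Working session

There is one attempt and no reset: what is moved stays moved. The work goes in short steps, each a Python script; the robot and the scene stay as the last script left them, time stands still between calls to the robot, and variables do not carry over. Pictures are saved under pics/ and viewed, at most 10 in all, crops included, and the job is handed in when it is done.

```bash
mkdir -p pics
python3 - <<'E'
from bench import env, kinematics, monitor, eyes, job
import cv2, pickle, numpy as np
for n in("scene","top"):
    f=eyes.grab_frame(n); pickle.dump(f,open(n+"0.pkl","wb")); cv2.imwrite(f"pics/{n}0.png",cv2.cvtColor(f["frame"],cv2.COLOR_RGB2BGR))
    print(n,f["mtx"].tolist(),f["k1"],np.round(f["view"],4).tolist())
s=monitor.sense(); print(s["clock"],s["position"],s["ee_rot"],env.hold_point_z)
E
```

```text
scene [[498.7373961139851, 0.0, 275.2885817126952], [0.0, 498.7373961139851, 203.17560314960141], [0.0, 0.0, 1.0]] -0.08806113646598059 [[0.6934, -0.7202, 0.0233, -0.4018], [-0.4442, -0.4527, -0.7731, 0.4191], [0.5673, 0.5257, -0.6338, 0.6248], [0.0, 0.0, 0.0, 1.0]]
top [[457.1618813701916, 0.0, 277.26636126115767], [0.0, 457.1618813701916, 205.23859347680525], [0.0, 0.0, 1.0]] -0.07914047482007493 [[-0.035, -0.9994, 0.0052, 0.0631], [-0.9745, 0.033, -0.2221, 0.6133], [0.2218, -0.0129, -0.975, 0.8771], [0.0, 0.0, 0.0, 1.0]]
0.1 [0.1940502  0.48758043 0.23080141] [ 1.88268543e-01  9.82117423e-01 -5.28171349e-04 -2.08588347e-04] 0.0187
```

View pics/scene0.png

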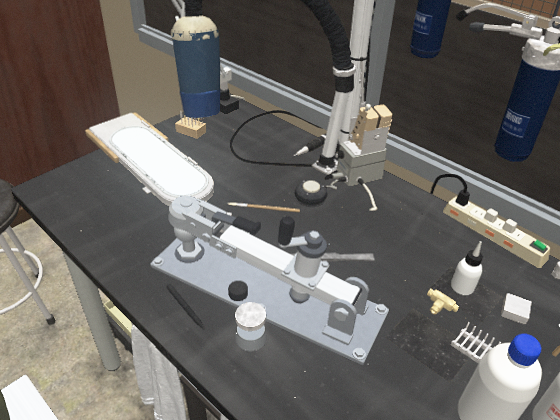

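View pics/top0.png

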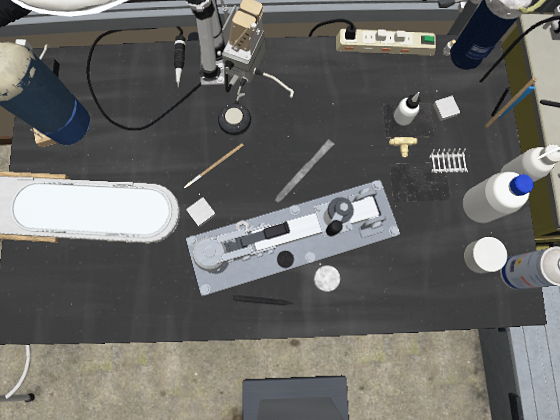

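The scene view shows the ball head at about (187,225), the jack at (310,260) and the knob at (287,232). In the top view the plate corners are near (187,238), (381,181), (398,232) and (203,295), the grip is at (274,231) and the knob at (334,229). I'll zoom in on both.

```bash
cat > h.py <<'E'
import cv2, numpy as np, pickle
def ray(f,px):
    p=cv2.undistortPoints(np.array([[px]],float),np.array(f["mtx"]),np.array([f["k1"],0,0,0.]))[0,0]
    V=np.array(f["view"]); R,t=V[:3,:3],V[:3,3]
    return -R.T@t, R.T@np.array([p[0],p[1],1])
def onz(f,px,z):
    o,d=ray(f,px); return o+d*(z-o[2])/d[2]
def tri(f1,p1,f2,p2):
    (a,u),(b,v)=ray(f1,p1),ray(f2,p2)
    s=np.linalg.lstsq(np.c_[u,-v],b-a,rcond=None)[0]; P,Q=a+s[0]*u,b+s[1]*v
    return (P+Q)/2,np.linalg.norm(P-Q)
def proj(f,P):
    V=np.array(f["view"]); 
    return cv2.projectPoints(np.array([P],float),cv2.Rodrigues(V[:3,:3])[0],V[:3,3],np.array(f["mtx"]),np.array([f["k1"],0,0,0.]))[0][0,0]
def load(n): return pickle.load(open(n+".pkl","rb"))
E
python3 - <<'E'
from h import *
for n,(x0,y0,x1,y1),k in(("top0",(180,170,405,310),3.5),("scene0",(145,180,395,365),3.2)):
    c=load(n)["frame"][y0:y1,x0:x1,::-1]
    cv2.imwrite(f"pics/{n}c.png",cv2.resize(c,None,fx=k,fy=k,interpolation=cv2.INTER_CUBIC))
E
```

```text
(no output)
```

View pics/top0c.png

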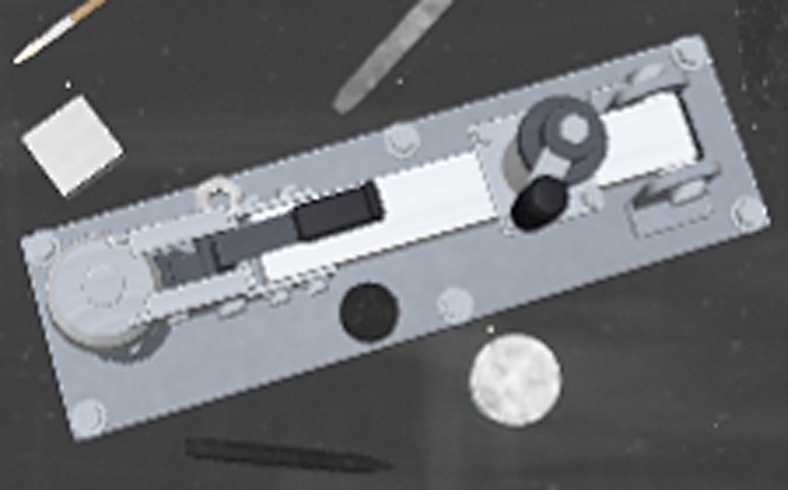

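View pics/scene0c.png

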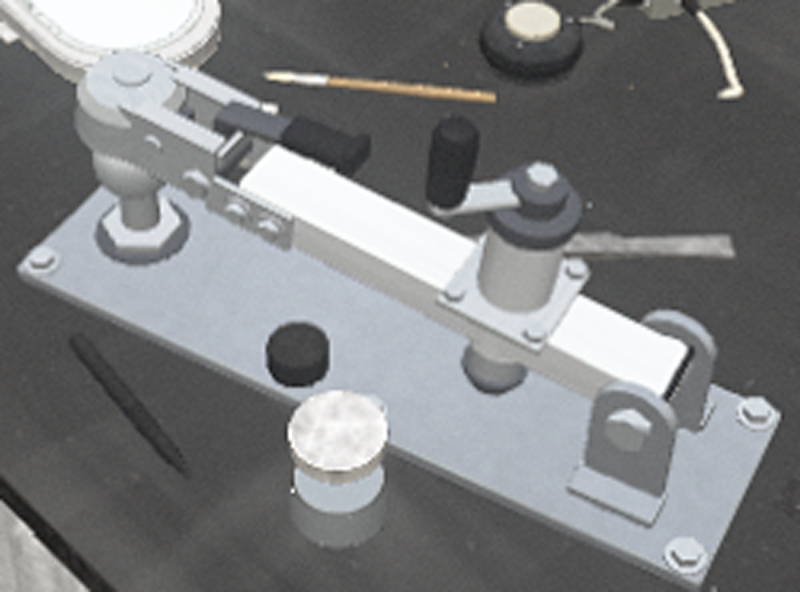

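The top crop shows the plate corners at (22,240), (703,36), (769,225) and (76,438), the grip at (338,210) and the knob at (542,203). In the scene crop the grip is at (325,142) and the knob at (453,162).

```bash
cat >> h.py <<'E'
def fit(f):
    px=np.array([(22,240),(703,36),(769,225),(76,438)])/3.5+(180,170)
    W=np.array([onz(f,p,.012)[:2] for p in px])
    L=np.array([(.065,.225),(.065,-.225),(-.065,-.225),(-.065,.225)])
    c=W.mean(0); A=W-c
    # 2D rigid fit
    U,S,Vt=np.linalg.svd(L.T@A); R=Vt.T@np.diag([1,np.linalg.det(Vt.T@U.T)])@U.T
    return R,c,A-L@R.T,W
def world(R,c,p): return np.r_[c+R@np.array(p[:2]),p[2]]
def bar(q,s,h):  # stand coords of a point s along, h above bar middle
    a=.131-q; return np.array([0,-.165+s*np.cos(a)-h*np.sin(a),.07+s*np.sin(a)+h*np.cos(a)])
def handle(q,th): # grip centre
    y,z=-.068,.041; c,s=np.cos(th),np.sin(th)   # rises and goes toward ball: y+, z+
    return bar(q,.276+y*c+z*s, .006-y*s+z*c)
def knob(q,cr): 
    p=bar(q,.088+.05*np.cos(cr),.126); p[0]-=.05*np.sin(cr); return p
E
python3 - <<'E'
from h import *
t,s=load("top0"),load("scene0")
R,c,res,W=fit(t)
print(R,c,"res",res.round(4).tolist(),[np.linalg.norm(W[i]-W[(i+1)%4]).round(4) for i in range(4)])
T=lambda p:np.array(p)/3.5+(180,170); S=lambda p:np.array(p)/3.2+(145,180)
for n,a,b in(("knob",(542,203),(453,162)),("grip",(338,210),(325,142)),("headtop",(102,287),(131,70)),("hub",(573,125),(541,175)),("cap",(370,312),(298,355))):
    P,e=tri(t,T(a),s,S(b)); print(n,P.round(4),"gap",e.round(4),"stand",(R.T@(P[:2]-c)).round(4))
    L=np.r_[R.T@(P[:2]-c),P[2]]
for px in ((570,345),): pass
for q in(-.02,0,.02): print(q,knob(q,0).round(4),bar(q,.088,.126).round(4),handle(q,0).round(4),handle(q,.12).round(4))
print("jar",onz(t,T((515,380)),.069),"headscene",[ (R.T@(onz(s,S(p),.012)[:2]-c)).round(4) for p in((18,268),(778,415),(700,585))])
E
```

```text
[[ 0.96593199 -0.25879604]
 [ 0.25879604  0.96593199]] [0.55771325 0.00808197] res [[-0.0016, -0.0015], [-0.0014, 0.0], [0.0008, 0.0026], [0.0021, -0.0012]] [np.float64(0.4486), np.float64(0.1272), np.float64(0.446), np.float64(0.1263)]
knob [ 0.5396 -0.0551  0.2093] gap 0.001 stand [-0.0339 -0.0564]
grip [0.5494 0.0457 0.1519] gap 0.0009 stand [0.0017 0.0385]
headtop [0.5137 0.1711 0.1494] gap 0.0032 stand [-0.0003  0.1689]
hub [ 0.5833 -0.0766  0.1865] gap 0.0001 stand [ 0.0028 -0.0884]
cap [0.508  0.0273 0.0259] gap 0.0011 stand [-0.043   0.0315]
-0.02 [ 0.     -0.0475  0.2153] [ 0.     -0.097   0.2078] [0.     0.0336 0.1478] [0.     0.0377 0.1563]
0 [ 0.     -0.0446  0.2129] [ 0.     -0.0942  0.2064] [0.     0.0351 0.1438] [0.     0.0394 0.1523]
0.02 [ 0.     -0.0418  0.2105] [ 0.     -0.0915  0.205 ] [0.     0.0365 0.1398] [0.     0.041  0.1481]
jar [ 0.46111417 -0.0526023   0.069     ] headscene [array([-0.0609,  0.2238]), array([ 0.0655, -0.2227]), array([-0.0611, -0.2245])]
```

The stand pose fits the given sizes: yaw 15°, drawbar tilt q≈0.005, crank ≈0.74, handle ≈0.11. Next I'll lift the handle.

```bash
cat >> h.py <<'E'
from scipy.spatial.transform import Rotation as Ro
RR,CC,_,_=fit(load("top0"))
def wd(p): return world(RR,CC,p)
def quat(sg=1):
    y=sg*np.r_[RR@np.array([1.,0]),0]; z=np.array([0,0,-1.]); x=np.cross(y,z)
    return Ro.from_matrix(np.c_[x,y,z]).as_quat()
def qof(cr): return min(.131,.131-.01077*(12.5-cr))
def snap(eyes,tag):
    for n in("scene","top"):
        f=eyes.grab_frame(n); pickle.dump(f,open(n+tag+".pkl","wb"))
E
cat > lift.py <<'E'
from h import *
from bench import env, kinematics, monitor, eyes, job
q0=qof(.74); D=np.array([0,0,-.012])
g=wd(handle(q0,.11)); print("grip",g)
best=None
for sg in(1,-1):
    j=kinematics.ik(g+[0,0,.08],quat(sg)); print(sg,None if j is None else np.round(j,2))
    if j is not None and (best is None or abs(j[5])<abs(best[1][5])): best=(sg,j)
sg=best[0]; open("sg","w").write(str(sg))
ck=lambda s:print(s,round(monitor.sense()["clock"],2),monitor.sense()["contact_force"].round(1),round(monitor.sense()["finger_gap"],3))
env.reach(g+[0,0,.08],quat(sg)); ck("above")
env.movel(g+D,.15,guard=15); ck("at")
env.close_gripper(40); ck("closed")
for th in np.linspace(.11,.95,7)[1:]:
    r=env.movel(wd(handle(q0,th))+D,.12,guard=30); ck(f"th{th:.2f} {r}")
print(env.movel(wd(handle(q0,1.0))+D,.05,guard=12)); ck("end")
env.hold(.2); print(monitor.sense()["position"]-wd(handle(q0,.95))-D)
env.release(); ck("rel")
p=monitor.sense()["position"]; env.movel(p+[0,0,.13],.25); ck("up"); snap(eyes,"1")
E
python3 lift.py
```

```text
grip [0.54752757 0.04609905 0.1506772 ]
1 [-0.13  0.37  1.42 -0.    1.35 -0.39]
-1 [-0.13  0.37  1.42 -0.    1.35  2.75]
above 2.13 [0.9 1.  1.4] 0.995
at 2.9 [-0.2  0.  -0. ] 0.998
closed 3.5 [12.2  4.6 -2. ] 0.243
th0.25 False 3.75 [11.2  7.3 -2.2] 0.243
th0.39 False 4.0 [11.4  7.3 -3.1] 0.241
th0.53 False 4.25 [11.8  7.7 -4.3] 0.245
th0.67 False 4.5 [12.8  7.3 -4.2] 0.246
th0.81 False 4.75 [12.4  5.2 -3.9] 0.246
th0.95 False 5.0 [12.6  5.3 -2.7] 0.241
False
end 5.25 [13.3  0.5 -4.8] 0.239
[0.00144956 0.00347588 0.00128148]
rel 6.1 [-0.5 -0.9 -0.1] 1.002
up 6.77 [-0.8 -1.  -0.4] 0.999
```

Run:
```python
from h import *
c=load("scene1")["frame"][170:365,145:395,::-1]
t=load("top1")["frame"][170:310,180:405,::-1]
k=cv2.INTER_CUBIC
a=cv2.resize(c,(480,374),interpolation=k); b=cv2.resize(t,(480,299),interpolation=k)[:226]
cv2.imwrite("pics/s1.png",np.vstack([a,b]))
```

```text
(no output)
```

View pics/s1.png

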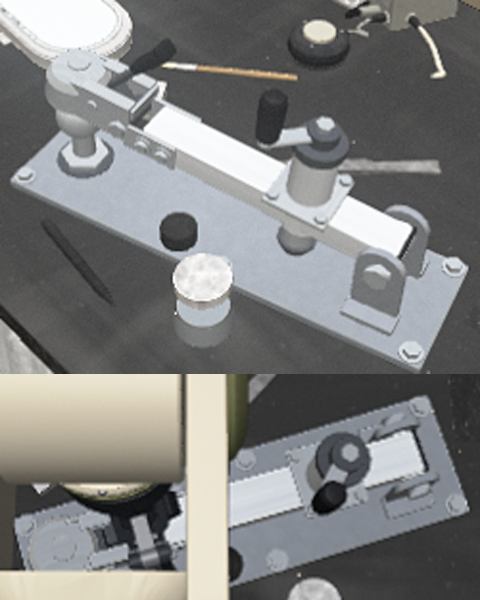

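```bash
cat >> h.py <<'E'
CC=CC+RR@np.array([.002,0])
E
cat > crank.py <<'E'
from h import *
import sys
from bench import env, kinematics, monitor, eyes, job
a,b,first=float(sys.argv[1]),float(sys.argv[2]),sys.argv[3]
D=np.array([0,0,-.013]); Q=quat(int(open("sg").read()))
K=lambda cr:wd(knob(qof(cr),cr))+D
def ck(s): 
    m=monitor.sense(); print(s,round(m["clock"],2),m["contact_force"].round(1),round(m["finger_gap"],3))
if first=="1":
    s=load("scene1")
    for th in(.8,.9,.95): print(th,((proj(s,wd(handle(qof(.74),th)))-(145,170))*1.92).round(1))
    print("knob",K(a)-D, "ax",wd(bar(qof(a),.088,.126)))
    env.reach(K(a)+[0,0,.08],Q); ck("above")
    print(env.movel(K(a),.15,guard=15)); ck("at")
    env.close_gripper(40); ck("closed")
n=int(np.ceil((b-a)/.4))
for cr in np.linspace(a,b,n+1)[1:]:
    r=env.movel(K(cr),.15,guard=30); ck(f"{cr:.2f}")
    if r: print("GUARD"); break
E
python3 crank.py .74 4.0 1; python3 -c "
from h import *; from bench import eyes; snap(eyes,'2')
c=load('scene2')['frame'][150:365,145:395,::-1]; cv2.imwrite('pics/s2.png',cv2.resize(c,None,fx=2.4,fy=2.4))"
```

```text
0.8 [154.3  60.8]
0.9 [147.1  56. ]
0.95 [143.5  53.9]
knob [ 0.54182889 -0.05517708  0.21077067] ax [ 0.5838738  -0.08183177  0.20610662]
above 7.55 [0.7 0.4 0.7] 0.998
False
at 8.23 [ 1.1 -0.4 -0.1] 0.998
closed 8.84 [-3.5  0.4  3.1] 0.25
1.10 9.11 [-0.2 -4.5  2.4] 0.248
1.46 9.38 [ 4.4 -2.3  5.2] 0.247
1.83 9.64 [ 5.3 -2.4  6. ] 0.244
2.19 9.91 [6.5 1.2 6.5] 0.25
2.55 10.18 [4.8 0.2 8.2] 0.247
2.91 10.44 [4.3 2.  8.9] 0.245
3.28 10.71 [3.6 1.4 9.8] 0.248
3.64 10.98 [3.1 1.2 9. ] 0.242
4.00 11.26 [3.  1.5 8.7] 0.248
```

View pics/s2.png

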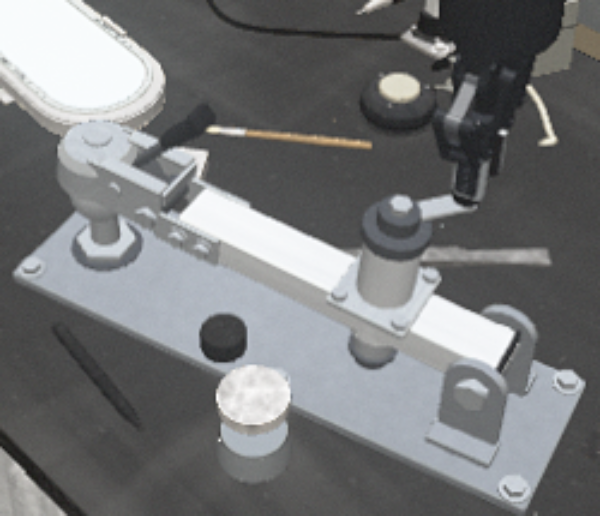

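Run:
```python
from h import *
def hp(q,th,y,z):
    c,s=np.cos(th),np.sin(th); return wd(bar(q,.276+y*c+z*s,.006-y*s+z*c))
for n,q,ths in(("scene0",qof(.74),(0,.05,.11)),("scene1",qof(.74),(.7,.8,.9,.95)),("scene2",qof(4),(.7,.8,.9,.95))):
    s=load(n); g=s["frame"].max(2).astype(int)
    m=(g<48).astype(np.uint8)
    box=(190,200,80,75) if n!="scene0" else (230,212,35,30)
    x,y,w,h=box
    if n!="scene0": x,y,w,h=205,185,40,40
    k,lab,st,ce=cv2.connectedComponentsWithStats(m[y:y+h,x:x+w])
    for i in range(1,k):
        if st[i,4]>60: print(n,st[i,:5]+[x,y,0,0,0],(ce[i]+[x,y]).round(1))
    for th in ths: print(th,"centre",proj(s,hp(q,th,-.068,.041)).round(1),"tip",proj(s,hp(q,th,-.091,.041)).round(1),"root",proj(s,hp(q,th,-.045,.041)).round(1))
c=[cv2.resize(load(n)["frame"][180:240,170:270,::-1],None,fx=6,fy=5,interpolation=cv2.INTER_CUBIC) for n in("scene1","scene0")]
cv2.imwrite("pics/h.png",np.vstack(c))
```

```text
0 centre [248.  228.8] tip [259.3 234.5] root [236.9 223.1]
0.05 centre [247.1 226.9] tip [258.5 232.2] root [235.9 221.7]
0.11 centre [246.  224.7] tip [257.4 229.4] root [234.8 220.1]
0.7 centre [229.  204.4] tip [238.3 202.4] root [220.  206.4]
0.8 centre [225.4 201.7] tip [233.9 198.5] root [217.1 204.7]
0.9 centre [221.6 199.2] tip [229.3 194.9] root [214.2 203.3]
0.95 centre [219.7 198.1] tip [226.9 193.2] root [212.8 202.7]
0.7 centre [227.3 207.5] tip [236.3 205.1] root [218.6 209.7]
0.8 centre [223.7 204.8] tip [231.9 201.4] root [215.8 208.1]
0.9 centre [219.9 202.5] tip [227.2 197.9] root [212.9 206.8]
0.95 centre [218.1 201.4] tip [224.9 196.3] root [211.5 206.3]
```

View pics/h.png

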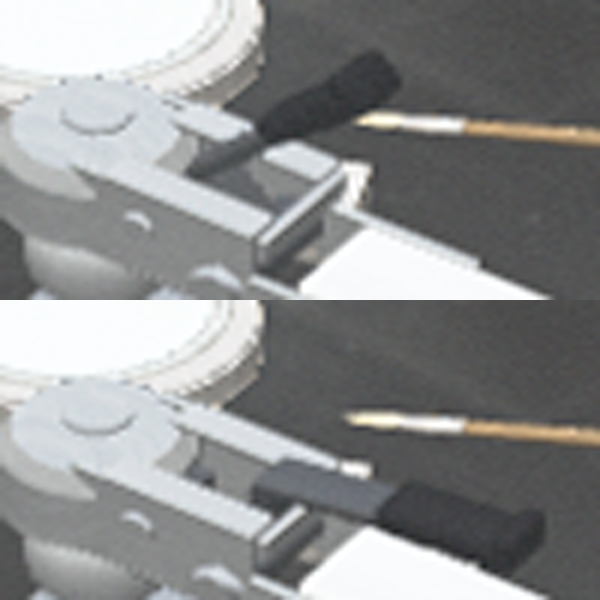

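The zoomed view puts the raised grip from about (262,125) to (385,72). That suggests 0.85–0.9 rad, slightly short of the stop, so I'll nudge it up to the stop from behind before cranking further.

```bash
cat > nudge.py <<'E'
from h import *
from bench import env, kinematics, monitor, eyes, job
Q=quat(int(open("sg").read())); q=qof(4.0)
def ck(s): 
    m=monitor.sense(); print(s,round(m["clock"],2),m["contact_force"].round(1),(RR.T@(m["position"][:2]-CC)).round(4),m["position"][2].round(4))
env.release(); p=monitor.sense()["position"]; env.movel(p+[0,0,.07],.25)
env.close_gripper(40); ck("shut")
g=handle(q,.9); print("grip",g)
a=g+[0,-.06,.0]
env.reach(wd(a+[0,0,.09]),Q); env.movel(wd(a),.2,guard=15); ck("behind")
r=env.movel(wd(g+[0,.01,0]),.05,guard=18); ck(f"pushed {r}"); env.hold(.1)
env.movel(wd(a),.2); snap(eyes,"3"); ck("back")
env.movel(wd(a+[0,0,.1]),.25)
s=load("scene3")
c=cv2.resize(s["frame"][180:240,170:270,::-1],None,fx=6,fy=5,interpolation=cv2.INTER_CUBIC)
c2=cv2.resize(load("scene2")["frame"][180:240,170:270,::-1],None,fx=6,fy=5,interpolation=cv2.INTER_CUBIC)
cv2.imwrite("pics/h3.png",np.vstack([c,c2]))
E
python3 nudge.py
```

```text
shut 13.2 [ 0.6 -0.6  0.4] [ 0.0378 -0.1214] 0.2575
grip [0.         0.09198593 0.17870033]
behind 14.47 [0.7 0.1 0.7] [0.0006 0.0311] 0.1795
pushed True 15.34 [ 1.8 -8.2  2.3] [0.0007 0.0704] 0.18
back 15.89 [-0.1  0.4 -1.2] [-0.      0.0329] 0.1787
```

View pics/h3.png

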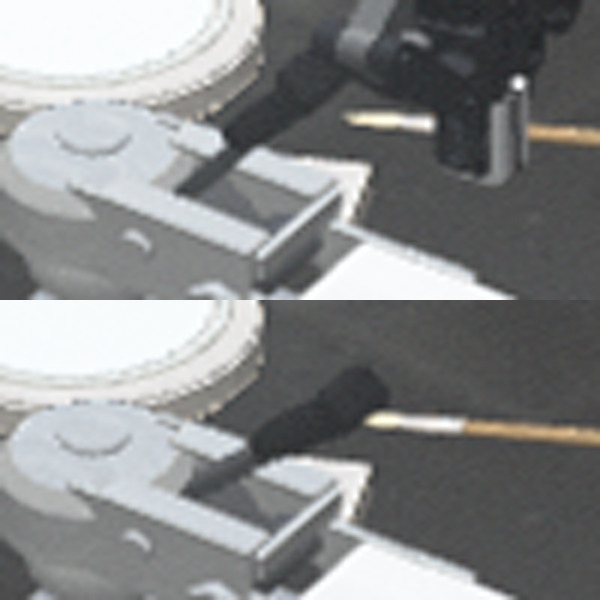

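The top half shows the handle visibly steeper, from root (225,135) to about (330,45), and the push ended against the stop with the guard tripping. Now I'll continue cranking.

```bash
sed -i 's/    env.reach(K(a)+/    env.release(); env.reach(K(a)+/; /for th in(.8/d; /s=load/d' crank.py; python3 crank.py 4.0 20.2 1 | awk 'NR<6||NR%4==0||/GUARD/'
python3 - <<'E'
from h import *
from bench import env,monitor,eyes
env.hold(.1); env.release(); p=monitor.sense()["position"]; env.movel(p+[0,0,.08],.25)
j=monitor.sense(); print(j["clock"],j["contact_force"])
snap(eyes,"4")
c=load('scene4')['frame'][150:365,145:395,::-1]; cv2.imwrite('pics/s4.png',cv2.resize(c,None,fx=2.7,fy=2.7,interpolation=cv2.INTER_CUBIC))
E
```

```text
knob [ 0.62762232 -0.09890298  0.2005294 ] ax [ 0.58264873 -0.07725928  0.20351711]
above 17.9 [ 0.5 -0.7  0.5] 1.002
False
at 18.58 [-0.3  0.8  0.5] 0.995
closed 19.19 [ 3.  -0.6  2.2] 0.249
5.19 20.04 [2.9 7.2 1.6] 0.246
6.77 21.18 [-5.5  1.7  0.2] 0.245
8.35 22.27 [ 4.8 -0.4 -0.4] 0.246
9.93 23.4 [3.6 1.9 5. ] 0.249
11.51 24.53 [4.8 9.3 2.8] 0.242
13.09 25.67 [-2.6 -0.9  9.1] 0.249
14.67 26.8 [7.7 4.5 7.2] 0.246
16.25 27.93 [2.9 0.3 7.3] 0.247
17.83 29.07 [3.7 6.9 8.1] 0.245
19.41 30.2 [-2.  -1.2  8.8] 0.241
31.975 [ 0.28262399  1.04849568 -0.63637435]
```

View pics/s4.png

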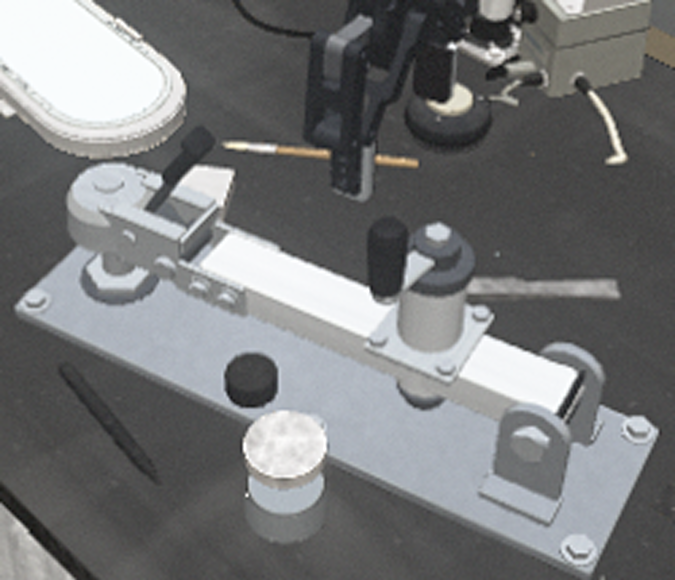

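The head sits on the ball and the foot is off the plate; the knob is on the near side at (387,258), where the model puts it. Now I'll swing the handle down and press it home.

```bash
cat > down.py <<'E'
from h import *
from bench import env, kinematics, monitor, eyes, job
Q=quat(int(open("sg").read())); q=.131; D=np.array([0,0,-.012])
def ck(s): 
    m=monitor.sense(); print(s,round(m["clock"],2),m["contact_force"].round(1),(RR.T@(m["position"][:2]-CC)).round(4),m["position"][2].round(4),m["finger_gap"].round(3))
H=lambda th:wd(handle(q,th))+D
env.reach(H(.95)+[0,0,.09],Q); print(env.movel(H(.95),.15,guard=15)); ck("at")
env.close_gripper(40); ck("closed")
for th in np.linspace(.95,.15,8)[1:]:
    r=env.movel(H(th),.12,guard=30); ck(f"{th:.2f} {r}")
    if r: break
env.release(); p=monitor.sense()["position"]; env.movel(p+[0,0,.07],.25); env.close_gripper(40)
g=handle(q,0); a=g+[0,-.004,.05]
env.movel(wd(a),.2); ck("over")
r=env.movel(wd(g+[0,-.004,-.004]),.05,guard=30); ck(f"press {r}"); env.hold(.3); ck("held")
env.movel(wd(a+[0,0,.12]),.25)
env.reach(wd(a+[0,.2,.17]),Q); snap(eyes,"5"); ck("away")
c=load('scene5')['frame'][150:365,145:395,::-1]; cv2.imwrite('pics/s5.png',cv2.resize(c,None,fx=2.7,fy=2.7,interpolation=cv2.INTER_CUBIC))
E
python3 down.py
```

```text
FalseTraceback (most recent call last):
  File "down.py", line 7, in <module>
    env.reach(H(.95)+[0,0,.09],Q); print(env.movel(H(.95),.15,guard=15)); ck("at")
                                                                          ~~^^^^^^
  File "down.py", line 5, in ck
    m=monitor.sense(); print(s,round(m["clock"],2),m["contact_force"].round(1),(RR.T@(m["position"][:2]-CC)).round(4),m["position"][2].round(4),m["finger_gap"].round(3))
                                                                                                                                                ^^^^^^^^^^^^^^^^^^^^^
AttributeError: 'float' object has no attribute 'round'
```

The arm is in position around the grip; only the print statement failed. I'll carry on from there.

```bash
sed -i 's/m\["finger_gap"\].round(3)/round(m["finger_gap"],3)/; s/^env.reach(H(.95)+.*$/ck("at")/' down.py; python3 down.py
```

```text
at 33.58 [ 0.4  0.4 -0.5] [0.0005 0.1041] 0.1441 0.997
closed 34.17 [4.4 1.7 2.1] [0.0006 0.1048] 0.1435 0.249
0.84 False 34.42 [4.2 3.5 1.5] [0.0006 0.0961] 0.1422 0.251
0.72 False 34.67 [4.  3.5 1. ] [0.0006 0.0873] 0.1399 0.251
0.61 False 34.92 [3.3 2.3 0.6] [0.0006 0.0786] 0.1368 0.246
0.49 False 35.17 [4.2 1.9 3.6] [0.0007 0.0704] 0.1327 0.248
0.38 False 35.42 [6.2 0.1 2.5] [0.0007 0.0626] 0.1277 0.254
0.26 False 35.67 [ 5.2 -1.6  3. ] [0.0007 0.0554] 0.1219 0.251
0.15 False 35.92 [ 5.9 -3.1  3.8] [0.0007 0.0489] 0.1154 0.25
over 38.02 [ 0.3 -0.3 -0. ] [-0.0005  0.039 ] 0.1664 -0.0
press True 38.91 [-2.9  4.3 10.5] [0.002 0.039] 0.1228 -0.0
held 39.21 [-3.2  2.7 12.1] [0.0021 0.039 ] 0.1228 -0.001
away 40.95 [-0.4  0.3 -0.2] [2.000e-04 2.375e-01] 0.3361 0.003
```

View pics/s5.png

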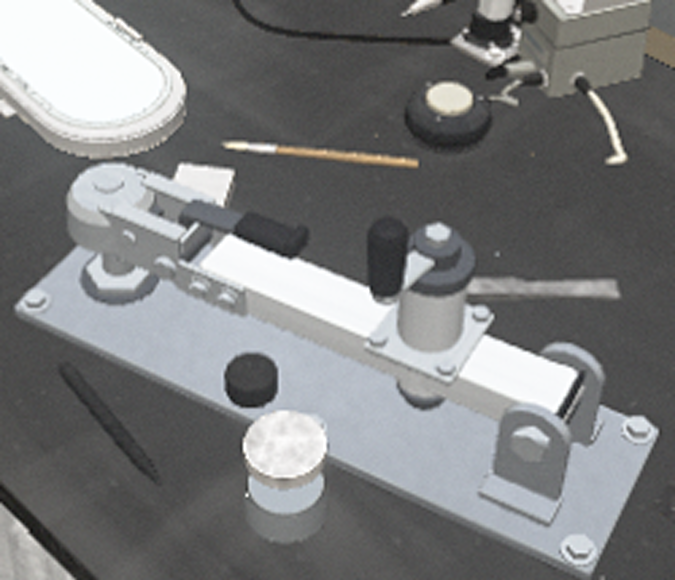

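The handle lies flat, with its grip at (270,233). The press stopped at z = 0.1228 m, against the expected 0.123 m for fully down, and the bystander parts haven't moved. Handing in.

```bash
python3 -c "
from bench import job; print(job.hand_in())"
```

```text
the job is handed in; nothing more can be done
None
```

I handed the job in with the head down on the ball, the jack cranked to about 20.2 rad so the foot hangs clear, and the handle pressed fully down and locked at about 41 s; no bystander part in the last picture had moved. The first handle lift stopped just short of the stop, so I nudged it fully up after about half a turn of cranking and then wound the rest.

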